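# Slacken the left-hand nut of the grinding lap

## Robot

A 6-joint arm with a two-finger parallel gripper is mounted at the origin on a cart in front of the work surface, level with it; the furniture and walls round the work are solid. World frame = base frame: x ahead of the robot, y to its left, z up, the work surface at z = 0. Lengths are in mm, angles in rad, forces in N, time in s.
With the tool pointing down it reaches from about 275 to 750 mm from the base axis. Payload 10.2 kg.
Tool frame: the origin (TCP) lies between the finger pads; the fingertips stand 17 mm ahead of it and the grasp point (between the pads) lies 2 mm behind it; z points along the fingers, y is the line along which they close (so a half turn about z gives the same grasp; the last joint's range is limited). The gripper opens to 85 mm and grips with 20 to 120 N. Pads are 22 mm wide; open, the fingers measure 114 mm over their backs; the gripper's body (76 mm by 85 mm) begins 54 mm behind the grasp point. The pads swing forward as they close: fully open they stand 13 mm farther back than shut.
Start: joints at [1.019, 0.313, 1.498, -0, 1.331, -0.223], TCP at [169.539, 496.878, 248.294] pointing down, gripper open.
Joint ranges: [-2.94, 2.94], [-0.97, 2.17], [0.19, 2.56], [-1.23, 4.37], [0.02, 3.11], [-2.88, 2.88]. Speed limits (rad/s): [2.39, 2.39, 3.01, 3.14, 3.14, 3.14].

## Interface

Orientations are given as a 3x3 rotation matrix whose columns are the frame's x, y, z axes.
In Python, from rig import arm gives the robot as it stands. The module is installed in compiled form; this text tells all that it offers.
- The arm moves only by the shell command python3 -m crank 'ROWS'. ROWS is text: rows parted by semicolons, each of 7 numbers parted by spaces: the opening, from 0 (shut) to 1 (fully open), then the shift along the world's x, y, z in mm, then the turn, a rotation vector about the world's x, y, z in rad. In form: grip tx ty tz rx ry rz; .... A call has 1 to 10 rows; each row shifts and turns the commanded pose from where the row before left it; what a row does not reach is not made up. A row lasts 1/10 s, in which the tool goes at most 50 mm and 8.59 degrees, less where a joint would pass 70% of its speed; a pose out of reach is approached as far as the arm can. A call with a gripper value outside its range is refused whole. The fingers move at their own pace and stop on an object; the grip force is fixed at half the most. Time passes only in rows, so rows that do not move let the fingers close. It gives the time, the measured TCP pose, the force, the opening and the grip force at its end, in the units of the state.
- arm.get_obs(): the state, without advancing time (a new reading comes with each control period).
- arm.snapshot(name): name is "scene" or "top"; returns a dict with "image" (480x640x3 uint8, red, green, blue), "z_map" (480x640 float32, mm along the optical axis (not along the pixel's ray), 0 where there is no reading), "intrinsics" (3x3 intrinsics, pixels), "R" (3x3) and "t" (3): a world point X has camera coordinates R X + t. Camera axes: x right, y down, z forward; pixel columns grow to the right and rows downward; lengths in mm; the calibration is good to about 2 mm. A picture is of the moment at which its call begins.
- arm.finish_job(): hands the job in; it is judged then, once.
The state is a dict: "t": time; "joints": joint angles; "qd": joint speeds; "tau": joint torques, N m; "position": TCP position; "orientation": TCP orientation; "wrist_force": force on the tool from outside, world axes, zero at the start; "wrist_torque": the same for the moment, N m; "gripper_width": opening from 0.0 (shut) to 1.0 (fully open); "finger_force": force on a finger pad.
Only numpy, scipy, OpenCV 4.12 (cv2) and the standard library are available. Lean on these libraries where they do the work, as an engineer would, in place of code of your own. Each camera call takes 0.05 s, during which the arm holds its last target. There are 200 camera calls.

## Task

Two small grinding laps stand on the table; slacken the T-bar nut on the one with the wider stone disc by about a sixth of a turn (60 degrees), so that its stone can be shifted. That nut has a left-hand thread, so take care not to tighten it. Leave the nut of the other lap, with the smaller disc, as it is, and let go of everything when done.

Things in the scene. Friction and masses are not known exactly. Their poses are not given: they have to be found in the camera images.
- wide_nut (a joint): T-bar nut of the lap with the WIDER stone disc (110 mm across); both laps are fixed to the table and their round housings are alike. Left-hand thread: its angle in rad grows as the nut is turned CLOCKWISE seen from above, which loosens it; 0 = tight, as it stands at the start. Turned anticlockwise it only tightens (below 0, with a stop at -0.3). It turns to 2.6 at most, stiffly (about 0.08 N m), stays where it is left, and climbs 2 mm in 60 degrees.
- wide_nut_grip (a point): Centre of the dark steel cross-bar of the wide lap's nut, on the vertical turning axis, 84 mm above the table. The bar is 64 mm long along this frame's x, 12 mm thick along y, 22 mm high along z (up), and turns with the nut. The top of the stone lies 32 mm below this point; a hub of 22 mm diameter is under the bar; the fixed threaded stud (8 mm) sticks out 13 mm above the top of the bar.
- small_nut (a joint): The same nut on the lap with the SMALLER stone disc (76 mm across), ordinary right-hand thread: the angle in rad grows as it is turned anticlockwise seen from above; 0 = tight, as at the start. To be left alone.
- small_nut_grip (a point): Centre of the cross-bar of the small lap's nut, with the same sizes and axes as on the wide lap; the two laps can stand either way round, at least 0.11 m apart.

How it is judged:
By the outcome, as a careful person would: the job done as asked, in the order asked, and still so for the second after the job is handed in, with the robot touching nothing.
It also fails if it takes over 29 s, if anything falls off the work surface, if the arm or the gripper's body presses on something with over 40 N, if the wrist force passes 120 N, or if a joint passes its speed limit or range.

## Working session

There is one attempt and no reset: what is moved stays moved. The work goes in short steps, Python scripts to look and compute and a shell command to move; the robot and the scene stay as the last step left them, time stands still between calls to the robot, and variables do not carry over. Pictures are saved under pics/ and viewed, at most 10 in all, crops included, and the job is handed in when it is done.

```bash
mkdir -p pics; python3 - <<'E'
from rig import arm
import cv2,numpy as np
o=arm.get_obs();print(o)
for n in("top","scene"):
    s=arm.snapshot(n);np.savez(n+".npz",**s);cv2.imwrite(f"pics/{n}.png",s["image"][:,:,::-1]);print(s["intrinsics"],s["R"],s["t"])
E
```

```text
{'t': 0.0, 'joints': array([ 1.01862060e+00,  3.13439586e-01,  1.49841868e+00, -1.76553055e-05,
        1.33099990e+00, -2.23368212e-01]), 'qd': array([ 2.06629976e-03,  6.08311468e-04, -4.28600688e-04,  4.41434484e-05,
       -1.41785002e-03,  2.43726223e-03]), 'tau': array([ 7.38417675e-04, -4.12270153e+01, -2.59740865e+01, -1.47239180e-04,
        4.20306606e-03, -4.76114474e-05]), 'position': array([169.40604887, 496.67386215, 247.74731969]), 'orientation': array([[-9.46429360e-01,  3.22910275e-01, -6.49208207e-04],
       [ 3.22910820e-01,  9.46428773e-01, -1.08642908e-03],
       [ 2.63610212e-04, -1.23786474e-03, -9.99999199e-01]]), 'wrist_force': array([0.51520619, 0.39144452, 0.11705593]), 'wrist_torque': array([-0.02559106,  0.03229665, -0.01638115]), 'finger_force': 0.0, 'gripper_width': 0.9980031678381747}
[[506.60256663   0.         323.18192319]
 [  0.         506.60256663 241.65691161]
 [  0.           0.           1.        ]] [[-0.01745335 -0.99984623  0.00170278]
 [-0.97997124  0.01676847 -0.19843184]
 [ 0.19837277 -0.00513197 -0.98011321]] [253.11630649 534.81223557 857.07474475]
[[565.16431939   0.         312.3457644 ]
 [  0.         565.16431939 251.03835394]
 [  0.           0.           1.        ]] [[ 0.83817161 -0.54518104  0.01568388]
 [-0.34790502 -0.55657964 -0.75444099]
 [ 0.42003625  0.62689452 -0.65618047]] [-301.18588954  419.62072313  560.97889148]
```

View pics/top.png

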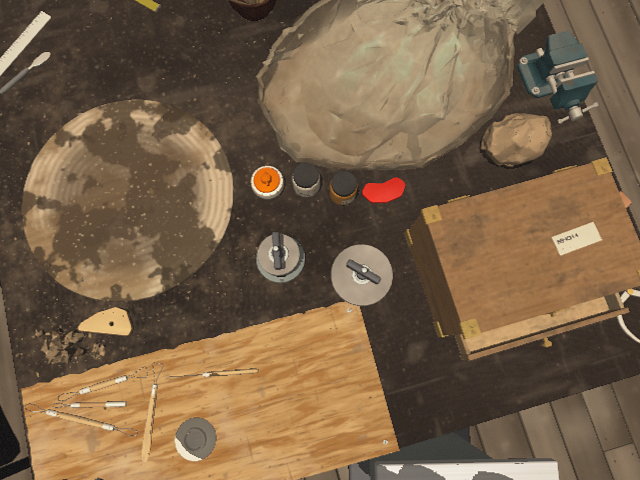

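View pics/scene.png

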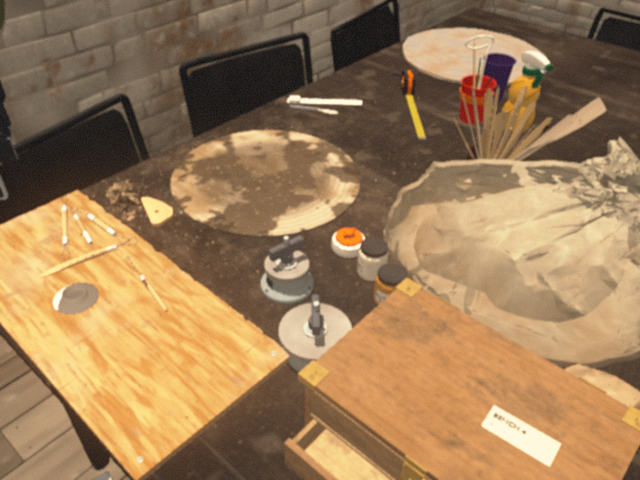

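The top view shows the wide lap's disc at about (362,274), with its dark bar running from (348,261) to (380,281). The small lap is at (280,256). A wooden chest stands close by on the right, with its edge at about (410,240). The scene view agrees, with the wide disc at (316,333).

```bash
cat > meas.py <<'E'
import cv2,numpy as np
def pts(s):
    K,R,t,z=s["intrinsics"],s["R"],s["t"],s["z_map"]
    v,u=np.mgrid[:480,:640]
    c=np.stack([(u-K[0,2])/K[0,0]*z,(v-K[1,2])/K[1,1]*z,z],-1)
    return (c-t)@R
def ray(s,u,v,h):
    R=s["R"];d=R.T@np.linalg.inv(s["intrinsics"])@[u,v,1];o=-R.T@s["t"]
    return o+d*(h-o[2])/d[2]
def bar(s,box,h=95,lim=95):
    u0,v0,u1,v1=box
    g=s["image"].max(2).astype(int)[v0:v1,u0:u1];P=pts(s)[v0:v1,u0:u1,2]
    m=((g<lim)&(P>70)).astype(np.uint8)
    n,l,st,_=cv2.connectedComponentsWithStats(m);k=1+st[1:,4].argmax()
    vv,uu=np.nonzero(l==k)
    w=np.array([ray(s,u+u0,v+v0,h)[:2] for u,v in zip(uu,vv)],np.float32)
    return cv2.minAreaRect(w),w.mean(0),len(w)
E
python3 - <<'E'
from meas import *
s=dict(np.load("top.npz"));P=pts(s)
for b in((335,245,392,303),(258,228,305,275)):
    print(bar(s,b))
    Q=P[b[1]:b[3],b[0]:b[2]].reshape(-1,3)
    q=Q[(Q[:,2]>89)&(Q[:,2]<99)];r=cv2.minAreaRect(q[:,:2].astype(np.float32));print("depth bar",r,q.mean(0),len(q))
    q=Q[abs(Q[:,2]-52)<5];print("disc",cv2.minEnclosingCircle(q[:,:2].astype(np.float32)),np.median(q[:,2]))
s2=dict(np.load("scene.npz"));P2=pts(s2)
for b in((275,300,356,366),(255,228,316,300)):
    Q=P2[b[1]:b[3],b[0]:b[2]].reshape(-1,3);q=Q[(Q[:,2]>89)&(Q[:,2]<99)];print("scene",cv2.minAreaRect(q[:,:2].astype(np.float32)),q.mean(0),len(q))
for (u,v) in((420,240),(435,215),(410,228),(440,320),(455,335),(500,250),(344,186),(385,190)):print(u,v,P[v,u].round())
c=s["image"][230:310,250:450,::-1];cv2.imwrite("pics/c.png",cv2.resize(c,None,fx=4,fy=4,interpolation=2))
E
```

```text
(((472.69256591796875, 179.5283660888672), (59.390541076660156, 9.924449920654297), 63.90286636352539), array([473.2083 , 179.99005], dtype=float32), 82)
depth bar ((479.3371276855469, 176.7280731201172), (63.66539001464844, 12.819185256958008), 57.47327423095703) [478.87908438 177.03923615  95.28010493] 246
disc ((479.5742492675781, 176.5027313232422), 54.96065902709961) 53.185823885867606
(((517.2367553710938, 321.0671691894531), (65.06266021728516, 16.277267456054688), 5.064821720123291), array([515.74554, 319.28415], dtype=float32), 128)
depth bar ((518.0060424804688, 324.3482360839844), (63.21773910522461, 12.14785099029541), 3.563189744949341) [517.62082516 323.91485114  95.42140073] 234
disc ((518.9113159179688, 324.452392578125), 38.05927658081055) 53.240543029436715
scene ((474.6500549316406, 170.4464111328125), (53.03601837158203, 11.429098129272461), 57.05036926269531) [470.7592961  165.34354008  94.15306659] 194
scene ((517.179443359375, 262.148681640625), (63.1060791015625, 137.4256591796875), 0.44670531153678894) [513.72180888 312.45574857  93.54023716] 268
420 240 [531.  78.  96.]
435 215 [551.  71. 187.]
410 228 [562.  86.  52.]
440 320 [396.  42.  50.]
455 335 [370.  22.  68.]
500 250 [495. -26. 185.]
344 186 [640. 204.  62.]
385 190 [649. 122.   6.]
```

View pics/c.png

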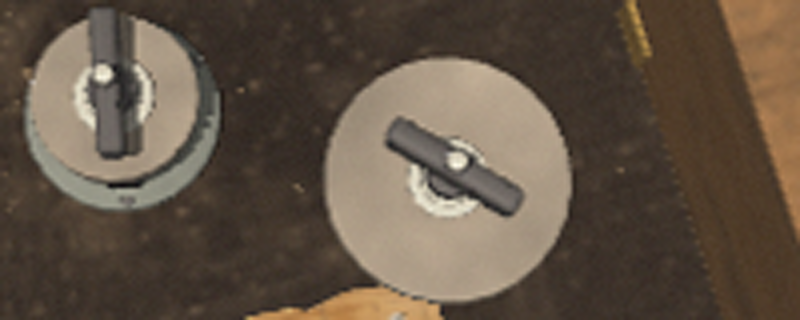

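Wide nut: centre (479.3, 176.7), bar 63.7 x 12.8 mm at 57.5°, top at 95 mm. The disc has a 55 mm radius and the same centre, so all of these match the sizes given. I'll turn the tool's y from 71.2° to -32.5°, which keeps j6 near the middle of its range. The fingertips must stay above the 22 mm hub, so the grasp needs TCP z ≈ 92.

```bash
python3 -m crank '1 15.5 -16 0 0 0 -0.0905;1 15.5 -16 0 0 0 -0.0905;1 15.5 -16 0 0 0 -0.0905;1 15.5 -16 0 0 0 -0.0905;1 15.5 -16 0 0 0 -0.0905;1 15.5 -16 0 0 0 -0.0905;1 15.5 -16 0 0 0 -0.0905;1 15.5 -16 0 0 0 -0.0905;1 15.5 -16 0 0 0 -0.0905;1 15.5 -16 0 0 0 -0.0905'
python3 -m crank '1 15.5 -16 0 0 0 -0.0905;1 15.5 -16 0 0 0 -0.0905;1 15.5 -16 0 0 0 -0.0905;1 15.5 -16 0 0 0 -0.0905;1 15.5 -16 0 0 0 -0.0905;1 15.5 -16 0 0 0 -0.0905;1 15.5 -16 0 0 0 -0.0905;1 15.5 -16 0 0 0 -0.0905;1 15.5 -16 0 0 0 -0.0905;1 15.5 -16 0 0 0 -0.0905'
python3 - <<'E'
from meas import *
s=dict(np.load("scene.npz"));P=pts(s)
m=(abs(P[:,:,2]-52)<5);m[:, :275]=0;m[:,356:]=0;m[:300]=0;m[380:]=0
q=P[m];print(cv2.minEnclosingCircle(q[:,:2].astype(np.float32)),np.median(q[:,2]))
E
```

```text
t: 1.1
position: [325.0, 336.1, 248.1]
orientation: [[-0.327, 0.945, -0.0], [0.945, 0.327, -0.0], [-0.0, -0.001, -1.0]]
wrist_force: [-0.7, -0.9, -0.1]
gripper_width: 0.999
finger_force: 0.0
t: 2.1
position: [480.0, 176.1, 248.0]
orientation: [[0.541, 0.841, -0.001], [0.841, -0.541, -0.0], [-0.0, -0.001, -1.0]]
wrist_force: [-0.1, 0.9, -0.3]
gripper_width: 0.999
finger_force: 0.0
((478.0091552734375, 175.17578125), 56.08757400512695) 51.841823305565626
```

```bash
python3 -m crank '1 -0.5 0 -20 0 0 0;1 0 0 -20 0 0 0;1 0 0 -20 0 0 0;0.8 0 0 -20 0 0 0;0.5 0 0 -20 0 0 0;0.5 0 0 -20 0 0 0;0.5 0 0 -15 0 0 0;0.5 0 0 -10 0 0 0;0.5 0 0 -10 0 0 0;0.5 0 0 0 0 0 0'
python3 - <<'E'
from rig import arm
import cv2
o=arm.get_obs();print(o["position"],o["wrist_force"],o["gripper_width"])
a=arm.snapshot("top")["image"][200:320,260:460,::-1];b=arm.snapshot("scene")["image"][200:400,220:420,::-1]
cv2.imwrite("pics/d.png",cv2.hconcat([cv2.resize(a,(400,240)),cv2.resize(b,(240,240))]))
E
```

```text
t: 3.1
position: [478.6, 176.8, 92.3]
orientation: [[0.538, 0.843, -0.002], [0.843, -0.538, -0.0], [-0.001, -0.001, -1.0]]
wrist_force: [-0.1, -0.5, 0.2]
gripper_width: 0.503
finger_force: 0.0
[478.55537101 176.80171702  92.3349739 ] [-0.05494182 -0.5321197   0.23302698] 0.5025889076406139
```

View pics/d.png

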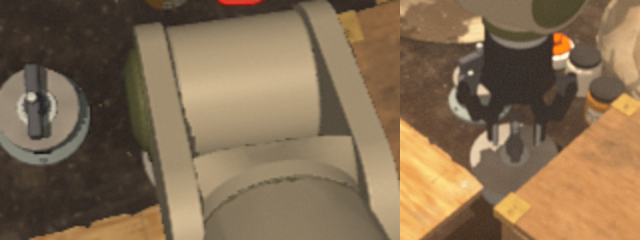

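The top view (left) is blocked by the arm. The scene view (right, inset near (515,140)) shows the fingers on either side of the wide lap's bar, touching nothing. Now I'll close them.

```bash
python3 -m crank '0 0 0 0 0 0 0;0 0 0 0 0 0 0;0 0 0 0 0 0 0;0 0 0 0 0 0 0;0 0 0 0 0 0 0;0 0 0 0 0 0 0;0 0 0 0 0 0 0;0 0 0 0 0 0 0'
```

```text
t: 4.0
position: [478.4, 177.5, 94.0]
orientation: [[0.538, 0.843, -0.001], [0.843, -0.538, 0.001], [0.0, -0.001, -1.0]]
wrist_force: [-4.5, 3.6, 6.7]
gripper_width: 0.126
finger_force: 61.6
```

```bash
python3 -m crank '0 0 0 1.3 0 0 -0.105;0 0 0 0.3 0 0 -0.105;0 0 0 0.3 0 0 -0.105;0 0 0 0.2 0 0 -0.105;0 0 0 0.2 0 0 -0.105'
python3 -m crank '0 0 0 0.2 0 0 -0.105;0 0 0 0.2 0 0 -0.105;0 0 0 0.2 0 0 -0.105;0 0 0 0.2 0 0 -0.105;0 0 0 0.2 0 0 -0.105;0 0 0 0 0 0 0;0 0 0 0 0 0 0'
```

```text
t: 4.5
position: [478.4, 177.3, 95.3]
orientation: [[0.89, 0.456, -0.002], [0.456, -0.89, 0.001], [-0.001, -0.001, -1.0]]
wrist_force: [-2.2, 2.4, -3.5]
gripper_width: 0.124
finger_force: 60.3
t: 5.2
position: [478.4, 177.1, 96.3]
orientation: [[0.999, -0.045, -0.002], [-0.045, -0.999, 0.0], [-0.002, -0.0, -1.0]]
wrist_force: [-4.2, 2.8, -2.2]
gripper_width: 0.123
finger_force: 60.4
```

```bash
python3 -m crank '0.5 0 0 0 0 0 0;0.5 0 0 0 0 0 0;0.5 0 0 0 0 0 0;0.5 0 0 0 0 0 0;0.5 0 0 15 0 0 0;0.5 0 0 25 0 0 0;0.6 0 0 30 0 0 0;0.8 0 0 30 0 0 0;1 0 0 30 0 0 0;1 0 0 30 0 0 0'
python3 -m crank '1 -15 16 0 0 0 0;1 -16 16 0 0 0 0.05;1 -16 16 0 0 0 0.05;1 -16 16 0 0 0 0.05;1 -16 16 0 0 0 0.05;1 -16 16 0 0 0 0.05;1 -16 16 0 0 0 0.05;1 -16 16 0 0 0 0.05;1 -16 16 0 0 0 0.05;1 -16 16 0 0 0 0.05'
python3 -m crank '1 -16 16 0 0 0 0.05;1 -16 16 0 0 0 0.05;1 -16 16 0 0 0 0.05;1 -16 16 0 0 0 0.05;1 -16 16 0 0 0 0.05;1 -16 16 0 0 0 0.05;1 -16 16 0 0 0 0.05;1 -16 16 0 0 0 0.05;1 0 0 0 0 0 0;1 0 0 0 0 0 0'
python3 - <<'E'
from rig import arm
from meas import *
s=arm.snapshot("top");P=pts(s)
cv2.imwrite("pics/e.png",s["image"][:,:,::-1])
for b in((335,245,392,303),(258,228,305,275)):
    Q=P[b[1]:b[3],b[0]:b[2]].reshape(-1,3)
    q=Q[(Q[:,2]>89)&(Q[:,2]<100)];print(cv2.minAreaRect(q[:,:2].astype(np.float32)),q.mean(0))
E
```

```text
t: 6.2
position: [479.0, 176.8, 258.0]
orientation: [[0.999, -0.047, 0.001], [-0.047, -0.999, -0.0], [0.001, 0.0, -1.0]]
wrist_force: [0.5, 0.2, -0.7]
gripper_width: 1.0
finger_force: 0.0
t: 7.2
position: [319.5, 337.4, 256.8]
orientation: [[0.919, 0.394, 0.001], [0.394, -0.919, 0.0], [0.001, 0.0, -1.0]]
wrist_force: [-0.5, 0.0, -0.8]
gripper_width: 1.0
finger_force: 0.0
t: 8.2
position: [192.1, 464.7, 256.6]
orientation: [[0.695, 0.719, 0.0], [0.719, -0.695, -0.0], [0.0, 0.0, -1.0]]
wrist_force: [0.2, 0.2, 0.1]
gripper_width: 1.002
finger_force: 0.0
((479.9741516113281, 176.46168518066406), (12.218314170837402, 64.13138580322266), 87.26495361328125) [478.66931467 176.79033237  96.97341239]
((518.074462890625, 324.1947937011719), (62.37050247192383, 12.215903282165527), 3.731003522872925) [517.6566824  323.98795458  95.36571838]
```

View pics/e.png

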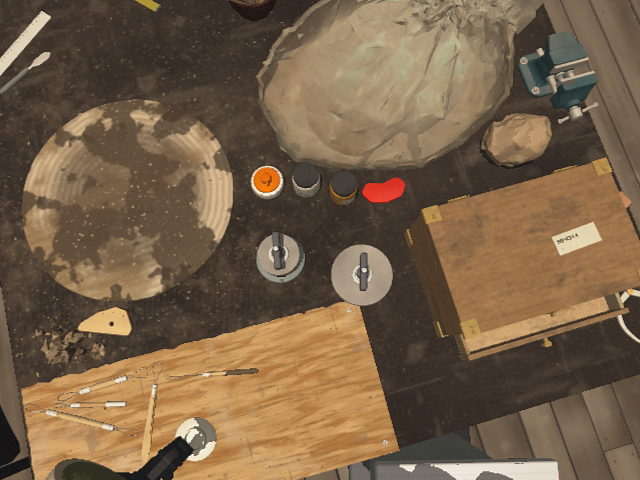

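The wide nut's bar at (363,272) has gone from 57.5° to -2.7°, about 60° clockwise, and stands 2 mm higher. The small nut at (279,250) has not moved, and the arm is clear of both laps.

```bash
python3 -c "
from rig import arm
print(arm.finish_job())"
```

```text
the job is handed in; nothing more can be done
None
```

The wide lap's nut is slackened by about 60° clockwise, the small lap's nut is untouched, everything is released, and the job is handed in at about 8 s of the 29 s allowed.

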